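Gauge the worn guide plate with radius leaves

TASK

Find the radius leaf that fits the guide plate nearest the robot: press its hollow jaw squarely home on the round boss with about 6 N for a moment, then draw its round end back home into the cove with about 6 N for a moment, and leave it lying flat on the plate, in line and seated in the cove. Never press a leaf against a boss or cove harder than 12 N; leaves that do not fit belong flat on the bench, clear of the plate, and the other things on the bench stay where they are.

Things in the scene. Friction and masses are not known exactly. Their poses are not given: they have to be found in the camera images.
- leaf_small: Loose metal radius leaf, small of three: radius 8 mm, 8 mm thick, 0.14 kg give or take. -x end: convex disc, tip 40 mm from the origin. +x end: concave C jaw (8 mm, 0.4 mm slack), its bottom 40 mm from the origin, prongs 5 mm farther. Origin: underside, below the upright grip tab (28 mm along x, 10 mm thick in y, 8 to 48 mm up). z up. Starts flat on the bench, robot's left.
- leaf_medium: Loose metal radius leaf, medium of three: radius 14 mm, 8 mm thick, 0.14 kg give or take. -x end: convex disc, tip 40 mm from the origin. +x end: concave C jaw (14 mm, 0.4 mm slack), its bottom 40 mm from the origin, prongs 9 mm farther. Origin: underside, below the upright grip tab (28 mm along x, 10 mm thick in y, 8 to 48 mm up). z up. Starts flat on the bench, robot's left.
- leaf_large: Loose metal radius leaf, large of three: radius 20 mm, 8 mm thick, 0.14 kg give or take. -x end: convex disc, tip 40 mm from the origin. +x end: concave C jaw (20 mm, 0.4 mm slack), its bottom 40 mm from the origin, prongs 13 mm farther. Origin: underside, below the upright grip tab (28 mm along x, 10 mm thick in y, 8 to 48 mm up). z up. Starts flat on the bench, robot's left.
- plate_a: One of 3 look-alike steel guide plates fixed to the bench; base 6 mm thick, 66 wide, x -70 to 98 mm. Boss (+x) and cove (-x) rise 16 mm above it, both of radius 8, 14 or 20 mm, one plate each; which is not known. Gauge the one nearest the robot; 2 spares stand beyond. Origin: underside, midway between boss and cove surfaces; +x from cove to boss, away from the robot (within 0.3 rad).
- boss_a: Upright rigid round boss of plate_a. Origin: its surface point nearest the cove, at base top (plate x 52 mm). Fitting jaw home, axes in line: leaf origin at plate x +12 mm. Too small a leaf stops over 2 mm short; too large goes home with play. A jaw over 0.5 mm off sideways catches a prong and also stops short; the side force points to where it fits. 1 mm too far is far too hard.
- cove_a: Rigid cove of plate_a: 130 degree C arc (0.4 mm slack) open to the boss. Origin: bottom of the hollow, at base top (plate x -52 mm). Fitting disc home, axes in line: leaf origin at plate x -12 mm, so the slide from boss to cove is 24 mm. Too large a leaf stops over 2 mm short; too small goes home with play. Off to one side it catches and is pushed sideways to where it fits.
- plate_b: One of 3 look-alike steel guide plates fixed to the bench; base 6 mm thick, 66 wide, x -70 to 98 mm. Boss (+x) and cove (-x) rise 16 mm above it, both of radius 8, 14 or 20 mm, one plate each; which is not known. Gauge the one nearest the robot; 2 spares stand beyond. Origin: underside, midway between boss and cove surfaces; +x from cove to boss, away from the robot (within 0.3 rad).
- boss_b: Upright rigid round boss of plate_b. Origin: its surface point nearest the cove, at base top (plate x 52 mm). Fitting jaw home, axes in line: leaf origin at plate x +12 mm. Too small a leaf stops over 2 mm short; too large goes home with play. A jaw over 0.5 mm off sideways catches a prong and also stops short; the side force points to where it fits. 1 mm too far is far too hard.
- cove_b: Rigid cove of plate_b: 130 degree C arc (0.4 mm slack) open to the boss. Origin: bottom of the hollow, at base top (plate x -52 mm). Fitting disc home, axes in line: leaf origin at plate x -12 mm, so the slide from boss to cove is 24 mm. Too large a leaf stops over 2 mm short; too small goes home with play. Off to one side it catches and is pushed sideways to where it fits.
- plate_c: One of 3 look-alike steel guide plates fixed to the bench; base 6 mm thick, 66 wide, x -70 to 98 mm. Boss (+x) and cove (-x) rise 16 mm above it, both of radius 8, 14 or 20 mm, one plate each; which is not known. Gauge the one nearest the robot; 2 spares stand beyond. Origin: underside, midway between boss and cove surfaces; +x from cove to boss, away from the robot (within 0.3 rad).
- boss_c: Upright rigid round boss of plate_c. Origin: its surface point nearest the cove, at base top (plate x 52 mm). Fitting jaw home, axes in line: leaf origin at plate x +12 mm. Too small a leaf stops over 2 mm short; too large goes home with play. A jaw over 0.5 mm off sideways catches a prong and also stops short; the side force points to where it fits. 1 mm too far is far too hard.
- cove_c: Rigid cove of plate_c: 130 degree C arc (0.4 mm slack) open to the boss. Origin: bottom of the hollow, at base top (plate x -52 mm). Fitting disc home, axes in line: leaf origin at plate x -12 mm, so the slide from boss to cove is 24 mm. Too large a leaf stops over 2 mm short; too small goes home with play. Off to one side it catches and is pushed sideways to where it fits.
- mould: Bystander: clear mould tray of 135 x 240 x 24 mm, origin under its centre.
- jar: Bystander: amber glass jar, 72 mm across, 100 mm high, origin under its centre.
- bowl: Bystander: steel bowl, 150 mm across, 60 mm high, origin under its centre.
- spatula: Bystander: spatula lying on the bench to the robot's right.
There are look-alikes about, which are no part of the job. Leave any green or red look-alike of the leaf_medium alone.

How it is judged (in metres and radians):
On the way, in this order (a step that is already met when the one before it is completed fails the run):
1. the jaw of the fitting leaf is pressed home on the nearest plate's boss with more than 3 N, in line (((world x of plate_a below 0.62 m and x of leaf_large in the frame of plate_a between 0.0106 and 0.0134 m and y of leaf_large in the frame of plate_a between -0.002 and 0.002 m and angle between the x axis of leaf_large and the x axis of plate_a, either way round below 0.12 rad and angle between leaf_large's own z axis and vertical below 0.08 rad and contact force between leaf_large and boss_a above 3 N) or (world x of plate_b below 0.62 m and x of leaf_small in the frame of plate_b between 0.0106 and 0.0134 m and y of leaf_small in the frame of plate_b between -0.002 and 0.002 m and angle between the x axis of leaf_small and the x axis of plate_b, either way round below 0.12 rad and angle between leaf_small's own z axis and vertical below 0.08 rad and contact force between leaf_small and boss_b above 3 N) or (world x of plate_c below 0.62 m and x of leaf_medium in the frame of plate_c between 0.0106 and 0.0134 m and y of leaf_medium in the frame of plate_c between -0.002 and 0.002 m and angle between the x axis of leaf_medium and the x axis of plate_c, either way round below 0.12 rad and angle between leaf_medium's own z axis and vertical below 0.08 rad and contact force between leaf_medium and boss_c above 3 N))), for 0.3 s.
2. the round end of the same leaf is pressed home in that plate's cove with more than 3 N, in line (((world x of plate_a below 0.62 m and x of leaf_large in the frame of plate_a between -0.0134 and -0.0106 m and y of leaf_large in the frame of plate_a between -0.002 and 0.002 m and angle between the x axis of leaf_large and the x axis of plate_a, either way round below 0.12 rad and angle between leaf_large's own z axis and vertical below 0.08 rad and contact force between leaf_large and cove_a above 3 N) or (world x of plate_b below 0.62 m and x of leaf_small in the frame of plate_b between -0.0134 and -0.0106 m and y of leaf_small in the frame of plate_b between -0.002 and 0.002 m and angle between the x axis of leaf_small and the x axis of plate_b, either way round below 0.12 rad and angle between leaf_small's own z axis and vertical below 0.08 rad and contact force between leaf_small and cove_b above 3 N) or (world x of plate_c below 0.62 m and x of leaf_medium in the frame of plate_c between -0.0134 and -0.0106 m and y of leaf_medium in the frame of plate_c between -0.002 and 0.002 m and angle between the x axis of leaf_medium and the x axis of plate_c, either way round below 0.12 rad and angle between leaf_medium's own z axis and vertical below 0.08 rad and contact force between leaf_medium and cove_c above 3 N))), for 0.3 s.
At the end, for the whole second after the job is handed in: The fitting leaf lies still and flat on the nearest plate's base, its origin within 2 mm of home in the cove lengthwise and sideways, in line within 0.12 rad; the other leaves lie flat on the bench, over 120 mm from the plate's origin (home on the way: within 1.4 mm, 2 mm sideways) (((world x of plate_a below 0.62 m and x of leaf_large in the frame of plate_a between -0.014 and -0.01 m and y of leaf_large in the frame of plate_a between -0.002 and 0.002 m and angle between the x axis of leaf_large and the x axis of plate_a, either way round below 0.12 rad and angle between leaf_large's own z axis and vertical below 0.08 rad and z of leaf_large in the frame of plate_a below 0.008 m and linear speed of leaf_large below 0.01 m/s and horizontal distance between each of leaf_small, leaf_medium and plate_a above 0.12 m and angle between each of leaf_small, leaf_medium's own z axis and vertical below 0.1 rad and height (world z) of each of leaf_small, leaf_medium below 0.005 m) or (world x of plate_b below 0.62 m and x of leaf_small in the frame of plate_b between -0.014 and -0.01 m and y of leaf_small in the frame of plate_b between -0.002 and 0.002 m and angle between the x axis of leaf_small and the x axis of plate_b, either way round below 0.12 rad and angle between leaf_small's own z axis and vertical below 0.08 rad and z of leaf_small in the frame of plate_b below 0.008 m and linear speed of leaf_small below 0.01 m/s and horizontal distance between each of leaf_medium, leaf_large and plate_b above 0.12 m and angle between each of leaf_medium, leaf_large's own z axis and vertical below 0.1 rad and height (world z) of each of leaf_medium, leaf_large below 0.005 m) or (world x of plate_c below 0.62 m and x of leaf_medium in the frame of plate_c between -0.014 and -0.01 m and y of leaf_medium in the frame of plate_c between -0.002 and 0.002 m and angle between the x axis of leaf_medium and the x axis of plate_c, either way round below 0.12 rad and angle between leaf_medium's own z axis and vertical below 0.08 rad and z of leaf_medium in the frame of plate_c below 0.008 m and linear speed of leaf_medium below 0.01 m/s and horizontal distance between each of leaf_small, leaf_large and plate_c above 0.12 m and angle between each of leaf_small, leaf_large's own z axis and vertical below 0.1 rad and height (world z) of each of leaf_small, leaf_large below 0.005 m))); the robot touches nothing.
It fails at once if a leaf is pressed on a boss or cove harder than 12 N (contact force between any of leaf_small, leaf_medium, leaf_large and boss_a above 12 N or contact force between any of leaf_small, leaf_medium, leaf_large and cove_a above 12 N or contact force between any of leaf_small, leaf_medium, leaf_large and boss_b above 12 N or contact force between any of leaf_small, leaf_medium, leaf_large and cove_b above 12 N or contact force between any of leaf_small, leaf_medium, leaf_large and boss_c above 12 N or contact force between any of leaf_small, leaf_medium, leaf_large and cove_c above 12 N).
It fails at once if a bystander is moved by more than 30 mm (distance of any of mould, jar, bowl, spatula from where it was at the start of the episode above 0.03 m).
It also fails if it takes over 72 s, if anything falls off the work surface, if the arm or the gripper's body presses on something with over 40 N, if the wrist force passes 120 N, or if a joint passes its speed limit or range.

ROBOT

A 7-joint arm with a two-finger parallel gripper is mounted at the origin on the work surface. World frame = base frame: x ahead of the robot, y to its left, z up, the work surface at z = 0. Lengths are in m, angles in degrees, forces in N, time in s.
With the tool pointing down it reaches from about 0.35 to 0.775 m from the base axis. Payload 3.1 kg.
Tool frame: the origin (TCP) lies on the centre line of the jaws, within the pads' length; the fingertips stand 17 mm ahead of it and the grasp point (between the pads) lies 2 mm behind it (robot.tip_reach is the distance from the TCP to the fingertips, in m); z points along the fingers, y is the direction in which the jaws open and shut (so a half turn about z gives the same grasp; the last joint's range is limited). The gripper opens to 85 mm and grips with 20 to 120 N. Pads are 22 mm wide; open, the fingers measure 114 mm over their backs; the gripper's body (76 mm by 85 mm) begins 54 mm behind the grasp point. The pads swing forward as they close: fully open they stand 13 mm farther back than shut.
Start: joints at [-76.129, 17.813, 0.802, 86.603, -0.252, 75.585, -1.558], TCP at [0.154, 0.528, 0.222] pointing down, gripper open.
Joint ranges: [-154.91, 154.91], [-16.99, 109.72], [-72.82, 74.43], [7.12, 147.25], [-82.49, 262.49], [11.32, 116.49], [-174.64, 174.64]. Speed limits (degrees/s): [159.86, 159.86, 180, 180, 180, 180, 180].

INTERFACE

Orientations are given as [roll, pitch, yaw] about the fixed x, y, z axes, in that order (R = Rz(yaw) Ry(pitch) Rx(roll)).
In Python, from station import robot, fingers, vision, workorder, recognise gives the robot as it stands. Calls block until the motion is done:
- robot.move_to(position, orientation): joint-space move of the TCP to a pose.
- robot.line_to(position, orientation=None, velocity=0.15, f_stop=None): straight line of the TCP; orientation=None keeps the orientation; velocity is the mean speed in m/s. With f_stop (N) it stops when the force on the tool has changed by that much, and returns True; else False.
- robot.move_j(angles): joint-space move.
- fingers.gripper_to(opening, force=None): opening from 0.0 (shut) to 1.0 (fully open); force is the grip in N (None keeps the last); returns when the fingers have stopped.
- robot.pause(seconds).
- robot.inverse_kinematics(position, orientation): joint angles nearest the present ones, or None.
- vision.grab_frame(name): name is "scene" or "side" or "wrist"; returns the picture (384x512x3 uint8, red, green, blue); there is no depth.
- vision.calibration(name): a dict with "mtx" (3x3 intrinsics, pixels), "extrinsics" (4x4, takes a point from world to camera coordinates); the wrist camera has in their place "T_tool_cam" (4x4, takes a point from camera to tool coordinates, whose origin is the TCP and whose axes are the flange's). Camera axes: x right, y up, looking along -z (the intrinsics and any distortion apply to the point x, -y, -z); pixel columns grow to the right and rows downward; lengths in m; the calibration is good to about 2 mm. A picture is of the moment at which its call begins: read the wrist's pose just before it. calibration takes no time and is no camera call.
A pose or a line that the arm cannot do raises robot.PlanningError and nothing moves.
- workorder.close_job(): hands the job in, once; it reports no verdict.
Trained networks look in the newest picture that a camera, given by its name, has taken for a name from the list of things; names that differ only in an ending like _2 or _b are one class to them, and where a whole thing is asked for, a point or a joint stands for the part that bears it (a point fixed in the world has none). Each returns a list of dicts, best first, with "p" (0 to 1); they miss things now and then, are a little off and sometimes report something else, mostly with a low value. They report only what shows in the picture. A call takes as long as a camera call. They do not tell look-alikes from the thing itself.
- recognise(label, camera): "rect" ([centre column, centre row, width, height] in pixels, round what is visible of it).
Readings, each from a call of its own:
- robot.current_time_s(): time.
- robot.current_joint_positions(): joint angles.
- robot.current_dq(): joint speeds.
- robot.current_joint_torque(): joint torques, N m.
- robot.current_tool_pos(): TCP position.
- robot.current_eef_rot(): TCP orientation.
- robot.current_contact_force(): force on the tool from outside, world axes, zero at the start.
- robot.current_torque(): the same for the moment, N m.
- robot.current_finger_gap(): opening from 0.0 (shut) to 1.0 (fully open).
Only numpy, scipy, OpenCV 4.12 (cv2) and the standard library are available. Lean on these libraries where they do the work, as an engineer would, in place of code of your own. Each camera call takes 0.05 s, during which the arm holds its last target.

## Working session

There is one attempt and no reset: what is moved stays moved. The work goes in short steps, each a Python script; the robot and the scene stay as the last script left them, time stands still between calls to the robot, and variables do not carry over. Pictures are saved under pics/ and viewed, and the job is handed in when it is done.

```bash
ls; mkdir -p pics
python3 - <<'E'
from station import robot, fingers, vision, workorder, recognise
import cv2
print(robot.current_time_s())
for n in ("scene","side","wrist"):
    im=vision.grab_frame(n); cv2.imwrite(f"pics/{n}0.png",im[:,:,::-1])
    print(n,vision.calibration(n))
    for l in ("leaf_small","leaf_medium","leaf_large","plate_a"):
        print(l,[([round(x) for x in d["rect"]],round(d["p"],2)) for d in recognise(l,n)])
print(robot.current_time_s(),robot.tip_reach)
E
```

```text
pics
0.0
scene {'mtx': array([[405.29938097,   0.        , 249.02858986],
       [  0.        , 405.29938097, 193.81558765],
       [  0.        ,   0.        ,   1.        ]]), 'extrinsics': array([[-0.1917477 ,  0.98139367, -0.00996446,  0.0741008 ],
       [-0.54679252, -0.09839181,  0.83146677,  0.29578971],
       [ 0.8150158 ,  0.16488034,  0.55548512, -1.61959974],
       [ 0.        ,  0.        ,  0.        ,  1.        ]])}
leaf_small [([291, 192, 12, 28], 0.5)]
leaf_medium [([263, 180, 21, 23], 0.68), ([255, 223, 13, 10], 0.67), ([343, 176, 10, 21], 0.55), ([292, 166, 12, 24], 0.49), ([249, 156, 24, 24], 0.45)]
leaf_large [([338, 200, 13, 27], 0.6)]
plate_a [([176, 181, 49, 38], 0.81), ([244, 241, 53, 46], 0.78), ([151, 218, 45, 41], 0.64)]
side {'mtx': array([[488.31312495,   0.        , 262.15588961],
       [  0.        , 488.31312495, 191.72784802],
       [  0.        ,   0.        ,   1.        ]]), 'extrinsics': array([[ 9.13408302e-01, -4.07044555e-01,  6.80286746e-05,
        -4.90411131e-01],
       [ 2.51650336e-01,  5.64834899e-01,  7.85896714e-01,
        -1.9
[... 400 characters left out ...]
6, 29, 21], 0.83)]
plate_a [([292, 269, 72, 26], 0.9), ([321, 183, 58, 21], 0.62), ([360, 243, 71, 36], 0.56)]
wrist {'mtx': array([[341.19837964,   0.        , 257.15007839],
       [  0.        , 341.19837964, 192.125421  ],
       [  0.        ,   0.        ,   1.        ]]), 'T_tool_cam': array([[ 1.15887984e-03,  9.55855701e-01,  2.93834198e-01,
         7.53916906e-02],
       [ 9.99999222e-01, -1.24302629e-03,  9.96304247e-05,
         1.59337850e-03],
       [ 4.60475943e-04,  2.93833854e-01, -9.55856398e-01,
        -1.50873626e-01],
       [ 0.00000000e+00,  0.00000000e+00,  0.00000000e+00,
         1.00000000e+00]])}
leaf_small []
leaf_medium []
leaf_large []
plate_a []
0.75 0.017
```

View pictures.

View pics/scene0.png

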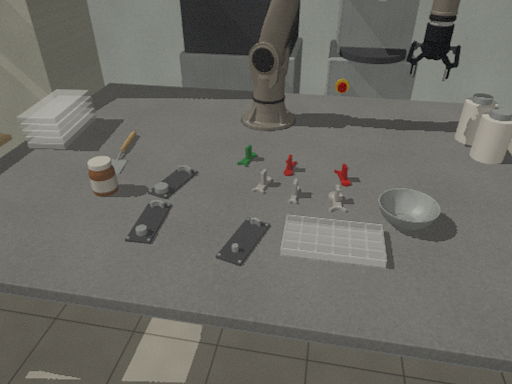

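View pics/side0.png

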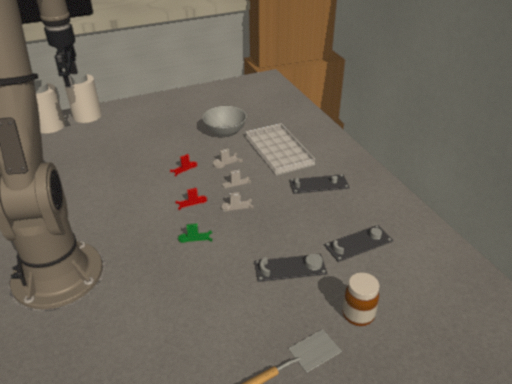

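View pics/wrist0.png

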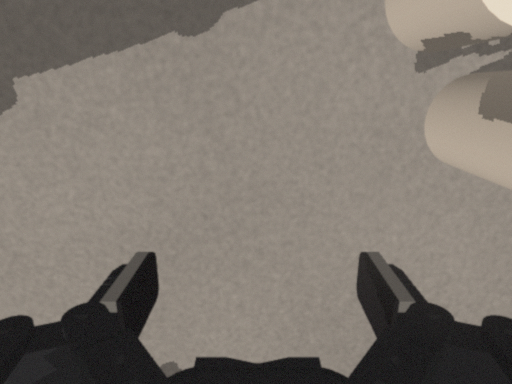

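Run:
```python
import cv2
a=cv2.imread("pics/scene0.png")[140:270,120:380]; cv2.imwrite("pics/scene0c.png",cv2.resize(a,None,fx=3,fy=3,interpolation=cv2.INTER_CUBIC))
a=cv2.imread("pics/side0.png")[130:290,160:420]; cv2.imwrite("pics/side0c.png",cv2.resize(a,None,fx=3,fy=3,interpolation=cv2.INTER_CUBIC))
```

```text
(no output)
```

View pics/scene0c.png

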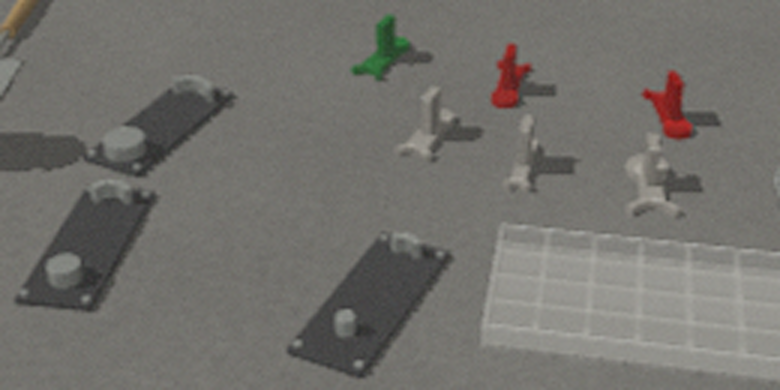

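View pics/side0c.png

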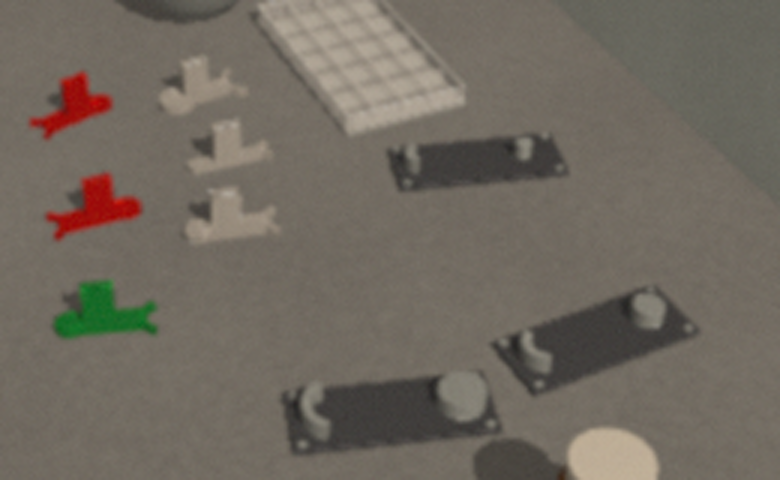

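```bash
cat > h.py <<'E'
import numpy as np, cv2
from scipy.spatial.transform import Rotation as R
from station import robot, fingers, vision, workorder, recognise
def cam(n, pose=None):
    c=vision.calibration(n); K=c["mtx"]
    if n!="wrist": return K,np.linalg.inv(c["extrinsics"])
    p,o=pose; T=np.eye(4); T[:3,:3]=R.from_euler("xyz",o,degrees=True).as_matrix(); T[:3,3]=p
    return K,T@c["T_tool_cam"]
def pix2w(n,uv,z,pose=None):
    K,M=cam(n,pose); uv=np.atleast_2d(uv).astype(float)
    d=np.c_[(uv[:,0]-K[0,2])/K[0,0],-(uv[:,1]-K[1,2])/K[1,1],-np.ones(len(uv))]@M[:3,:3].T
    o=M[:3,3]; return o+d*((z-o[2])/d[:,2])[:,None]
def w2pix(n,P,pose=None):
    K,M=cam(n,pose); P=np.atleast_2d(P); q=(P-M[:3,3])@M[:3,:3]
    return np.c_[K[0,0]*q[:,0]/-q[:,2]+K[0,2],K[1,1]*-q[:,1]/-q[:,2]+K[1,2]]
def wgrab(name):
    pose=(np.array(robot.current_tool_pos()),np.array(robot.current_eef_rot()))
    im=vision.grab_frame("wrist"); cv2.imwrite(f"pics/{name}.png",im[:,:,::-1])
    np.save(f"pics/{name}.npy",np.array(pose)); return im,pose
E
python3 - <<'E'
from h import *
np.set_printoptions(precision=3,suppress=True)
print("scene plates",pix2w("scene",[(244,241),(151,220),(174,182)],.008))
print("side plates",pix2w("side",[(291,267),(360,242),(321,184)],.008))
print("scene leaves",pix2w("scene",[(263,184),(295,196),(338,205)],.01))
print("side leaves",pix2w("side",[(237,203),(236,181),(228,160)],.01))
print(robot.current_eef_rot())
E
```

```text
scene plates [[ 0.754  0.059  0.008]
 [ 0.715 -0.198  0.008]
 [ 0.525 -0.203  0.008]]
side plates [[ 0.517 -0.215  0.008]
 [ 0.717 -0.21   0.008]
 [ 0.746  0.044  0.008]]
scene leaves [[0.492 0.063 0.01 ]
 [0.538 0.163 0.01 ]
 [0.561 0.283 0.01 ]]
side leaves [[0.487 0.061 0.01 ]
 [0.522 0.157 0.01 ]
 [0.54  0.27  0.01 ]]
[179.996   0.001 163.744]
```

Run:
```python
from h import *
np.set_printoptions(precision=3,suppress=True)
# plate_a boss top / cove top at z=.022
for n,b,c in (("scene",(120+124/3,140+138/3),(120+193/3,140+85/3)),("side",(160+462/3,130+388/3),(160+312/3,130+400/3))):
    P=pix2w(n,[b,c],.022);d=P[0]-P[1];print(n,P,np.hypot(*d[:2]),np.degrees(np.arctan2(d[1],d[0])))
# leaf large: disc centre, jaw
for n,b,c in (("scene",(120+655/3,140+206/3),(120+640/3,140+165/3)),("side",(160+240/3,130+90/3),(160+175/3,130+100/3))):
    P=pix2w(n,[b,c],.008);d=P[0]-P[1];print(n,P,P.mean(0),np.hypot(*d[:2]),np.degrees(np.arctan2(d[1],d[0])))
for p in ((.55,.277,.14),(.55,.277,.04),(.52,-.21,.14),(.52,-.21,.05)):
    for y in (0,15,-15,180,165,-165):
        print(p,y,robot.inverse_kinematics(p,[180,0,y]))
print(robot.current_time_s())
```

```text
scene [[ 0.573 -0.223  0.022]
 [ 0.464 -0.19   0.022]] 0.11430400064393162 -16.817352100272736
side [[ 0.573 -0.227  0.022]
 [ 0.457 -0.19   0.022]] 0.12148364038036806 -17.794082964912555
scene [[0.576 0.284 0.008]
 [0.511 0.269 0.008]] [0.543 0.276 0.008] 0.06649104985056846 12.833156284075525
side [[0.575 0.257 0.008]
 [0.507 0.268 0.008]] [0.541 0.262 0.008] 0.06932375468845405 -8.699470009259521
(0.55, 0.277, 0.14) 0 [ -52.385   31.985   36.995   83.799  -19.726   70.794 -103.078]
(0.55, 0.277, 0.14) 15 [-50.902  31.46   34.532  83.737 -18.295  70.468 -89.183]
(0.55, 0.277, 0.14) -15 [ -53.964   32.612   39.671   83.864  -21.313   71.19  -116.856]
(0.55, 0.277, 0.14) 180 [-37.772  28.817  14.082  83.159  -7.221  68.909  67.234]
(0.55, 0.277, 0.14) 165 [-38.597  28.899  15.323  83.197  -7.865  68.955  52.732]
(0.55, 0.277, 0.14) -165 [-36.482  28.708  12.147  83.101  -6.222  68.849  81.461]
(0.55, 0.277, 0.04) 0 [-51.155  37.764  34.713  89.974 -23.799  59.798 -99.938]
(0.55, 0.277, 0.04) 15 [-49.965  37.305  32.777  89.924 -22.398  59.435 -86.008]
(0.55, 0.277, 0.04) -15 [ -53.1
[... 589 characters left out ...]
 46.422  93.407 -21.22   68.172 128.545]
(0.52, -0.21, 0.14) 165 [-14.565  28.608  49.616  93.473 -23.041  68.725 115.114]
(0.52, -0.21, 0.14) -165 [-19.898  32.294  59.259  93.644 -29.064  70.957 150.252]
(0.52, -0.21, 0.05) 0 [-14.794  36.205  50.789  99.239 -31.858  60.124 -42.911]
(0.52, -0.21, 0.05) 15 [-14.453  35.966  50.198  99.228 -31.42   59.942 -28.272]
(0.52, -0.21, 0.05) -15 [-15.191  36.492  51.485  99.253 -32.375  60.344 -57.485]
(0.52, -0.21, 0.05) 180 [-10.368  33.548  43.439  99.086 -26.576  58.139 132.704]
(0.52, -0.21, 0.05) 165 [ -7.315  32.161  38.676  98.976 -23.328  57.143 114.977]
(0.52, -0.21, 0.05) -165 [-14.652  36.105  50.544  99.235 -31.676  60.048 151.939]
0.75
```

Run:
```python
from h import *
robot.move_to([.545-.03,.272,.15],[180,0,0])
im,pose=wgrab("leaf1"); print(pose,robot.current_time_s())
print(w2pix("wrist",[.545,.272,0],pose))
```

```text
(array([0.51427302, 0.2735634 , 0.14993349]), array([-1.79938270e+02,  3.85510689e-02,  1.62075735e-01])) 2.4417
[[260.85878658 139.78260909]]
```

View pics/leaf1.png

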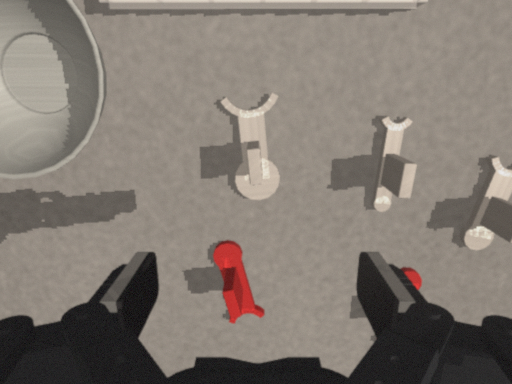

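```bash
cat > fit.py <<'E'
from h import *
from scipy.optimize import minimize
from scipy.ndimage import map_coordinates
def arc(cx,cy,r,a0,a1,z,n=40):
    a=np.radians(np.linspace(a0,a1,n)); return np.c_[cx+r*np.cos(a),cy+r*np.sin(a),np.full(n,z)],np.c_[np.cos(a),np.sin(a),np.zeros(n)]
def pose_apply(P,q):
    c,s=np.cos(q[2]),np.sin(q[2]); return np.c_[q[0]+c*P[:,0]-s*P[:,1],q[1]+s*P[:,0]+c*P[:,1],P[:,2]]
def fit(gray,parts,q0,campose,d=.0008,steps=((.004,.07),(.001,.02))):
    """parts: list of (P,N,w,sign): points, outward normals; score = w*sign*(in-out)"""
    g=cv2.GaussianBlur(gray.astype(np.float32),(0,0),0.8)
    def samp(P): u=w2pix("wrist",P,campose); return map_coordinates(g,[u[:,1],u[:,0]],order=1,mode="nearest")
    def cost(q):
        s=0
        for P,N,w,sg in parts:
            v=sg*(samp(pose_apply(P-N*d,q))-samp(pose_apply(P+N*d,q)))
            s-=w*np.clip(v,-60,60).mean()
        return s
    best=None
    rng=np.random.default_rng(0)
    for st in steps:
        base=np.array(q0 if best is None else best.x)
        for k in range(12):
            x0=base+rng.normal(size=3)*np.array([st[0],st[0],st[1]])*(k>0)
            r=minimize(lambda t:cost(base+t*[.001,.001,.02]),(x0-base)/[.001,.001,.02],method="Nelder-Mead",options=dict(initial_simplex=(x0-base)/[.001,.001,.02]+np.vstack([np.zeros(3),np.eye(3)*1.0]),xatol=.01,fatol=.01))
            r.x=base+r.x*[.001,.001,.02]
            if best is None or r.fun<best.fun: best=r
    return best.x,best.fun
def leafparts(z0=0,rad=.020):
    z=z0+.008; p=[]
    P,N=arc(-.04+rad,0,rad,60,300,z,80); p.append((P,N,1,1))          # disc rim
    P,N=arc(.04+rad,0,rad+.0002,125,235,z,40); p.append((P,-N,1,1))      # jaw inner: material outside the circle -> outward normal = -N
    return p
def overlay(im,parts,q,campose,name,crop,f=4):
    a=cv2.resize(im[crop[1]:crop[3],crop[0]:crop[2],::-1].copy(),None,fx=f,fy=f,interpolation=cv2.INTER_CUBIC)
    for P,N,w,s in parts:
        u=(w2pix("wrist",pose_apply(P,q),campose)-[crop[0],crop[1]]+.5)*f
        for x in u: cv2.circle(a,(int(x[0]),int(x[1])),1,(0,0,255),-1)
    cv2.imwrite(f"pics/{name}.png",a)
E
python3 - <<'E'
from fit import *
im=cv2.imread("pics/leaf1.png")[:,:,::-1]; pose=np.load("pics/leaf1.npy")
P=pix2w("wrist",[(257.5,178),(249,95)],.008,pose);d=P[1]-P[0]
print(P,np.hypot(*d[:2]))
y=np.arctan2(d[1],d[0]); q0=[P[0,0]+.02*np.cos(y),P[0,1]+.02*np.sin(y),y]
q,s=fit(cv2.cvtColor(np.ascontiguousarray(im),cv2.COLOR_RGB2GRAY),leafparts(),q0,pose); print(q0,q,np.degrees(q[2]),s)
overlay(im,leafparts(),q,pose,"leaf1o",(180,70,340,220))
E
```

```text
[[0.51232621 0.27482209 0.008     ]
 [0.58305455 0.28214148 0.008     ]] 0.07110605354046057Traceback (most recent call last):
  File "<stdin>", line 6, in <module>
  File "fit.py", line 24, in fit
    r=minimize(lambda t:cost(base+t*[.001,.001,.02]),(x0-base)/[.001,.001,.02],method="Nelder-Mead",options=dict(initial_simplex=(x0-base)/[.001,.001,.02]+np.vstack([np.zeros(3),np.eye(3)*1.0]),xatol=.01,fatol=.01))
    res = _minimize_neldermead(fun, x0, args, callback, bounds=bounds,
                               **options)
    fxr = func(xr)
    fx = function(np.copy(x), *(wrapper_args + args))
  File "fit.py", line 24, in <lambda>
    r=minimize(lambda t:cost(base+t*[.001,.001,.02]),(x0-base)/[.001,.001,.02],method="Nelder-Mead",options=dict(initial_simplex=(x0-base)/[.001,.001,.02]+np.vstack([np.zeros(3),np.eye(3)*1.0]),xatol=.01,fatol=.01))
                        ~~~~^^^^^^^^^^^^^^^^^^^^^^^^
  File "fit.py", line 15, in cost
    v=sg*(samp(pose_apply(P-N*d,q))-samp(pose_apply(P+N*d,q)))
                                    ~~~~^^^^^^^^^^^^^^^^^^^^^
  File "fit.py", line 11, in samp
    def samp(P): u=w2pix("wrist",P,campose); return map_coordinates(g,[u[:,1],u[:,0]],order=1,mode="nearest")
                   ~~~~~^^^^^^^^^^^^^^^^^^^
  File "h.py", line 14, in w2pix
    K,M=cam(n,pose); P=np.atleast_2d(P); q=(P-M[:3,3])@M[:3,:3]
        ~~~^^^^^^^^
  File "h.py", line 5, in cam
    c=vision.calibration(n); K=c["mtx"]
ValueError: time passes only in moves, steps and waits
```

Too many calibration calls; I'll cache it.

```bash
sed -i 's/c=vision.calibration(n); K/c=cal(n); K/; s/^def cam/_c={}\ndef cal(n):\n    if n not in _c: _c[n]=vision.calibration(n)\n    return _c[n]\ndef cam/' h.py
python3 - <<'E'
from fit import *
im=cv2.imread("pics/leaf1.png")[:,:,::-1]; pose=np.load("pics/leaf1.npy")
P=pix2w("wrist",[(257.5,178),(249,95)],.008,pose);d=P[1]-P[0]
y=np.arctan2(d[1],d[0]); q0=[P[0,0]+.02*np.cos(y),P[0,1]+.02*np.sin(y),y]
q,s=fit(cv2.cvtColor(np.ascontiguousarray(im),cv2.COLOR_RGB2GRAY),leafparts(),q0,pose); print(q0,q,np.degrees(q[2]),s)
overlay(im,leafparts(),q,pose,"leaf1o",(180,70,340,220))
print(robot.current_time_s(),robot.current_tool_pos())
E
```

```text
[np.float64(0.5322199708290326), np.float64(0.27688081596473546), np.float64(0.1031188934480666)] [0.53163818 0.27726034 0.10381173] 5.947973833537409 -73.7440185546875
2.4417 [0.51419996 0.27370483 0.14994473]
```

View pics/leaf1o.png

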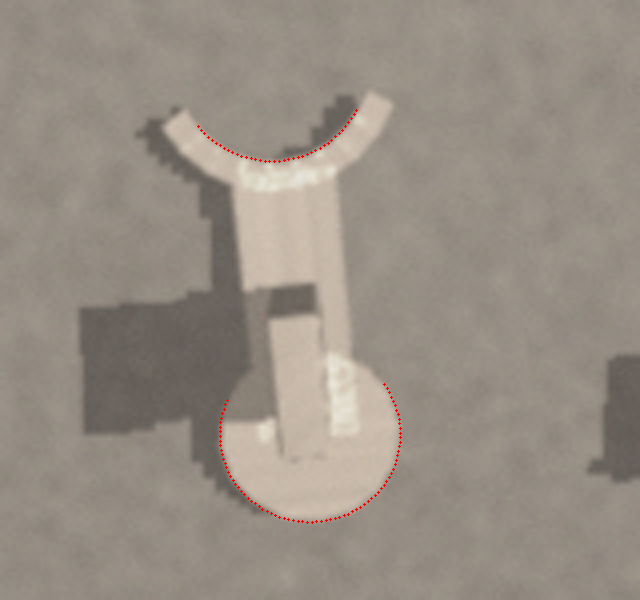

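Run:
```python
from h import *
robot.move_to([.4875,-.198,.15],[180,0,-17.3])
robot.pause(.3)
im,pose=wgrab("plate1"); print(pose,robot.current_time_s())
```

```text
(array([ 0.48781255, -0.19738324,  0.14993735]), array([-1.79993090e+02,  5.20889497e-03, -1.72267989e+01])) 4.5083
```

View pics/plate1.png

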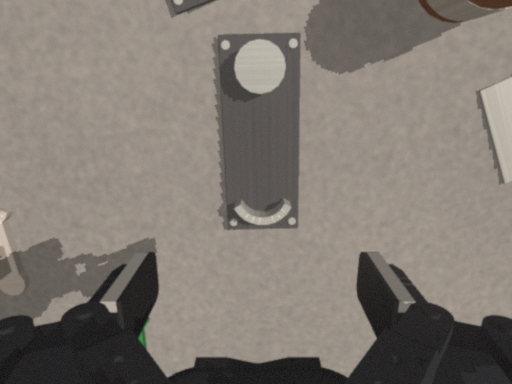

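```bash
cat >> fit.py <<'E'
def plateparts(rad=.020):
    P,N=arc(.052+rad,0,rad,0,360,.022,120); p=[(P,N,1,1)]
    P,N=arc(-.052+rad,0,rad+.0002,122,238,.022,40); p.append((P,-N,1,1))
    return p
E
python3 - <<'E'
from fit import *
im=cv2.imread("pics/plate1.png")[:,:,::-1]; pose=np.load("pics/plate1.npy")
P=pix2w("wrist",[(260,66),(262.5,203)],.022,pose);d=P[0]-P[1]
print(P,np.hypot(*d[:2]))
y=np.arctan2(d[1],d[0]); q0=[P[0,0]-.072*np.cos(y),P[0,1]-.072*np.sin(y),y]
g=cv2.cvtColor(np.ascontiguousarray(im),cv2.COLOR_RGB2GRAY)
for r in (.014,.02):
  q,s=fit(g,plateparts(r),q0,pose); print(r,q0,q,np.degrees(q[2]),s)
  for i in (0,1): print(" part",i,fit(g,plateparts(r)[i:i+1],q,pose,steps=((.0005,.0),)))
overlay(im,plateparts(),q,pose,"plate1o",(190,20,330,240),f=3)
np.save("plate.npy",q)
E
```

```text
[[ 0.5736944  -0.22473989  0.022     ]
 [ 0.46685898 -0.19429123  0.022     ]] 0.11108973415850086
0.014 [np.float64(0.5044517235272715), np.float64(-0.20500536085785087), np.float64(-0.27764410117865096)] [ 0.50453389 -0.20475393 -0.22684687] -12.997368056189325 -49.4384765625
 part 0 (array([ 0.50883262, -0.20264638, -0.23291374]), np.float64(-18.300159454345703))
 part 1 (array([ 0.50331404, -0.18467075,  0.36405163]), np.float64(-38.523597717285156))
0.02 [np.float64(0.5044517235272715), np.float64(-0.20500536085785087), np.float64(-0.27764410117865096)] [ 0.50439117 -0.204645   -0.27497662] -15.754999522635739 -90.27223205566406
 part 0 (array([ 0.5037133 , -0.2058226 , -0.25675739]), np.float64(-57.05560302734375))
 part 1 (array([ 0.50595087, -0.19687008, -0.02873277]), np.float64(-38.08504104614258))
```

View pics/plate1o.png

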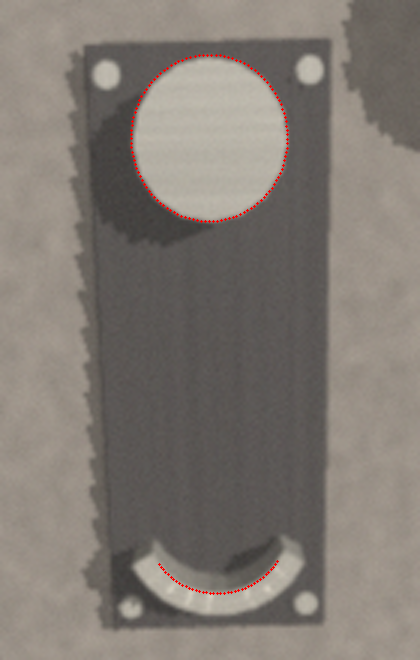

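Run:
```python
from h import *
np.set_printoptions(precision=4,suppress=True)
L=[.5316,.2773]; yaw=5.95
fingers.gripper_to(.55)
robot.move_to(L+[.11],[180,0,yaw])
robot.line_to(L+[.031],velocity=.08)
robot.pause(.2)
print(robot.current_tool_pos(),robot.current_eef_rot(),robot.current_contact_force())
fingers.gripper_to(0,force=50)
robot.pause(.2)
print(robot.current_finger_gap(),robot.current_contact_force(),robot.current_tool_pos(),robot.current_time_s())
im,pose=wgrab("grasp1")
```

```text
[0.532  0.2775 0.0316] [-179.969    -0.0532    5.9538] [-0.6019 -0.1304 -0.3099]
0.09460571884638737 [ 0.3593 -0.6888  0.6798] [0.5317 0.2771 0.0311] 8.6833
```

View pics/grasp1.png

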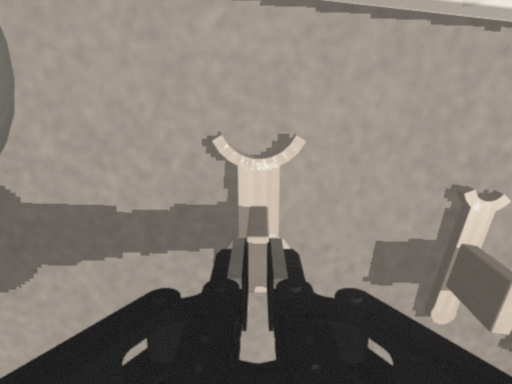

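Run:
```python
from h import *
np.set_printoptions(precision=4,suppress=True)
q=np.load("plate.npy"); c,s=np.cos(q[2]),np.sin(q[2]); yaw=float(np.degrees(q[2]))
robot.line_to([.5316,.2773,.15],velocity=.15)
robot.move_to([q[0],q[1],.13],[180,0,yaw])
robot.pause(.3)
print(robot.current_contact_force(),robot.current_finger_gap(),robot.current_tool_pos(),robot.current_eef_rot())
print(robot.line_to([q[0],q[1],.041],velocity=.06,f_stop=4))
robot.pause(.3)
print(robot.current_contact_force(),robot.current_tool_pos(),robot.current_eef_rot(),robot.current_time_s())
im,pose=wgrab("over1")
```

```text
[-0.2435 -0.4032 -1.4696] 0.09195033403351426 [ 0.5047 -0.204   0.13  ] [-179.9965    0.0031  -15.6778]
False
[-0.1118  0.6535 -2.4588] [ 0.5045 -0.2046  0.0411] [-179.9979   -0.0124  -15.7472] 13.6667
```

View pics/over1.png

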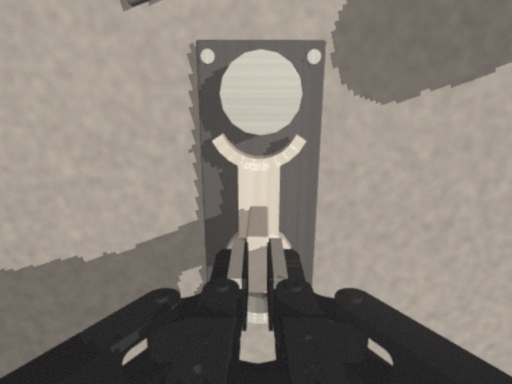

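```bash
cat > rel.py <<'E'
from fit import *
from scipy.optimize import minimize
def fit2(g,P,N,campose,c0,d=.0006):
    g=cv2.GaussianBlur(g.astype(np.float32),(0,0),0.8)
    def samp(Q): u=w2pix("wrist",Q,campose); return map_coordinates(g,[u[:,1],u[:,0]],order=1,mode="nearest")
    def cost(t):
        o=np.r_[c0+t*.001,0]; v=samp(P-N*d+o)-samp(P+N*d+o); return -np.clip(v,-60,60).mean()
    b=None
    for dx in (-1.5,0,1.5):
        for dy in (-1.5,0,1.5):
            r=minimize(cost,[dx,dy],method="Nelder-Mead",options=dict(initial_simplex=np.array([[dx,dy],[dx+1,dy],[dx,dy+1]]),xatol=.005,fatol=.005))
            if b is None or r.fun<b.fun: b=r
    return c0+b.x*.001,b.fun
def relative(name,zoff=.031,ov=None):
    im=cv2.imread(f"pics/{name}.png")[:,:,::-1]; pose=np.load(f"pics/{name}.npy")
    g=cv2.cvtColor(np.ascontiguousarray(im),cv2.COLOR_RGB2GRAY)
    q=np.load("plate.npy"); yaw=np.degrees(q[2]); e=np.array([np.cos(q[2]),np.sin(q[2])])
    P,N=arc(0,0,.02,0,360,.022,120); B,f=fit2(g,P,N,pose,q[:2]+.072*e)
    ty=pose[1][2]; te=np.array([np.cos(np.radians(ty)),np.sin(np.radians(ty))])
    z=pose[0][2]-zoff+.008
    Pj,Nj=arc(0,0,.0202,ty+132,ty+228,z,60); J,fj=fit2(g,Pj,-Nj,pose,pose[0][:2]+.06*te)
    n=np.array([-e[1],e[0]]); d=B-J
    print("boss",B,f,"jaw",J,fj,"rel plate frame x,y mm",d@e*1e3,d@n*1e3, "jaw in tool",((J-pose[0][:2])@te*1e3,(J-pose[0][:2])@[-te[1],te[0]]*1e3),"boss off pred",(B-q[:2]-.072*e)*1e3)
    if ov:
        a=cv2.resize(im[20:200,180:340,::-1].copy(),None,fx=4,fy=4,interpolation=cv2.INTER_CUBIC)
        for Q,C in ((P,B),(Pj,J)):
            for x in (w2pix("wrist",Q+np.r_[C,0],pose)-[180,20]+.5)*4: cv2.circle(a,(int(x[0]),int(x[1])),1,(0,0,255),-1)
        cv2.imwrite(f"pics/{ov}.png",a[:600])
    return d@e,d@n
E
python3 - <<'E'
from rel import *
np.set_printoptions(precision=4,suppress=True)
relative("over1",ov="over1o")
E
```

```text
boss [ 0.5734 -0.2241] -57.9609489440918 jaw [ 0.562 -0.221] -52.644412994384766 rel plate frame x,y mm 11.905330047216589 0.08891107399258187 jaw in tool (np.float64(59.74180841041188), np.float64(-0.11233658930630373)) boss off pred [-0.2479  0.0926]
```

View pics/over1o.png

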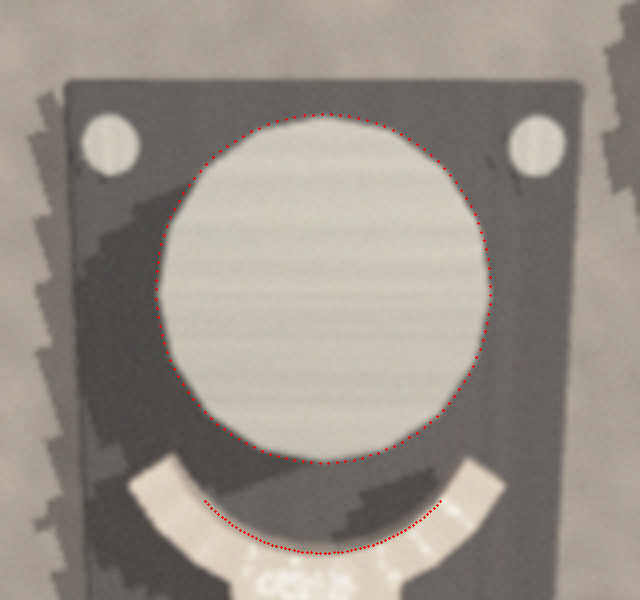

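```bash
cat > pr.py <<'E'
from h import *
np.set_printoptions(precision=4,suppress=True)
q=np.load("plate.npy"); yaw=float(np.degrees(q[2])); e=np.array([np.cos(q[2]),np.sin(q[2])]); n=np.array([-e[1],e[0]])
def T(x,y,z): return list(q[:2]+x*e+y*n)+[z]
def F(k=6,dt=.03):
    v=[]
    for _ in range(k): v.append(robot.current_contact_force()); robot.pause(dt)
    f=np.mean(v,0); return np.array([f[:2]@e,f[:2]@n,f[2]])
def pos():
    p=np.array(robot.current_tool_pos()); d=p[:2]-q[:2]; return np.array([d@e*1e3,d@n*1e3,p[2]*1e3])
E
python3 - <<'E'
from pr import *
print(robot.line_to(T(0,.0001,.0383),velocity=.02,f_stop=3)); robot.pause(.2); print("low",F(),pos())
print(robot.line_to(T(.0085,.0001,.0383),velocity=.02,f_stop=4)); robot.pause(.3)
F0=F(10); print("near",F0,pos(),robot.current_eef_rot()); np.save("F0.npy",F0)
print(robot.line_to(T(.0135,.0001,.0383),velocity=.004,f_stop=2.5))
print(F(3)-F0,pos(),robot.current_time_s())
wgrab("press1")
E
python3 -c "
from rel import *
relative('press1',ov='press1o')"
```

```text
False
low [-0.0635  0.139  -1.4546] [ 0.0364  0.0649 38.3446]
False
near [-0.1456 -0.0156 -1.625 ] [ 8.4926  0.1416 38.3107] [-179.9966   -0.0002  -15.7512]
True
[ 0.2658 -0.6096  1.6622] [11.6219 -0.0776 37.1008] 16.9833
boss [ 0.57342348 -0.22423455] -37.87758255004883 jaw [ 0.57260518 -0.21820787] -20.698698043823242 rel plate frame x,y mm 2.42394821163345 -5.578078054687032 jaw in tool (np.float64(57.70809217880539), np.float64(5.587123509661792)) boss off pred [-0.26276594 -0.03979138]
```

View pics/press1o.png

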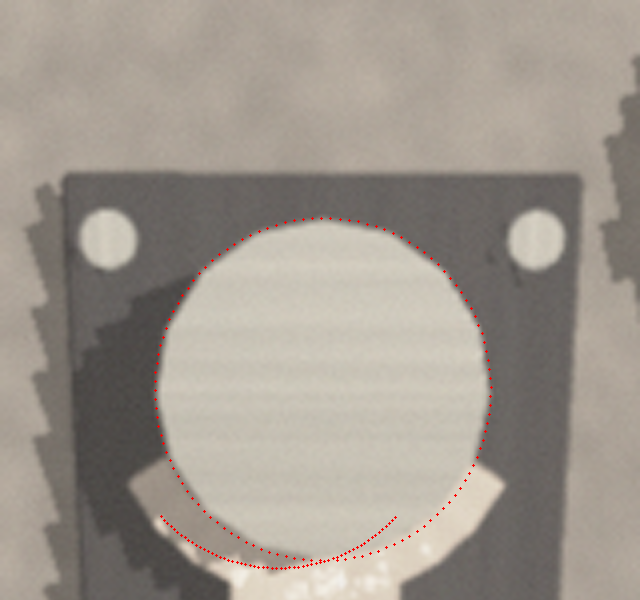

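Run:
```python
from pr import *
F0=np.load("F0.npy")
robot.pause(.2)
print(F(6)-F0,pos(),robot.current_eef_rot(),robot.current_time_s(),robot.current_finger_gap())
```

```text
[2.1452 0.2876 3.2698] [11.4322 -0.1714 37.0491] [179.9875   0.2461 -15.8039] 17.4333 0.09815598942709167
```

Run:
```python
from pr import *
F0=np.load("F0.npy")
robot.line_to(T(.0105,.0000,.0380),[180,0,yaw],velocity=.01)
for k in range(4):
    robot.pause(.1); print(F(4)-F0,pos(),robot.current_eef_rot())
print(robot.current_time_s())
```

```text
[ 0.547  -0.3896  0.0891] [10.0733  0.1782 37.6486] [-179.9868    0.0534  -15.7552]
[ 0.3336 -0.5549 -0.21  ] [10.4785 -0.002  37.9554] [179.9992   0.0055 -15.754 ]
[0.3121 0.2109 0.1026] [10.5019 -0.0124 38.0153] [-179.9998   -0.0004  -15.7569]
[ 0.2877 -0.2327  0.054 ] [10.4923  0.0226 37.9841] [-179.9978    0.0022  -15.7561]
18.65
```

Run:
```python
from pr import *
F0=F(8)
for x in (.0112,.0116,.0119,.0121):
    robot.line_to(T(x,.0000,.0378),[180,0,yaw],velocity=.01); robot.pause(.15)
    f=F(5)-F0; print(x,f,pos(),robot.current_time_s())
    if f[0]<-4: break
```

```text
0.0112 [ 0.0736 -0.3419 -0.5768] [11.1525  0.0151 37.7797] 19.4833
0.0116 [-0.0367  0.2327  0.1645] [11.602   0.018  37.8053] 20.05
0.0119 [-0.1817 -0.0148 -0.1568] [11.843  -0.0545 37.7755] 20.6167
0.0121 [-0.5581  0.0334 -0.1729] [12.0191 -0.0384 37.7849] 21.1833
```

```bash
cat > step.py <<'E'
from pr import *
import sys
def press(x,dx,xmax,y,z,F0,target,sgn):
    while abs(x)<abs(xmax)+1e-9 and (xmax-x)*dx>=-1e-12:
        robot.line_to(T(x,y,z),[180,0,yaw],velocity=.01); robot.pause(.12)
        f=F(6,.02)-F0; print(round(x,5),f,pos(),round(robot.current_time_s(),2))
        if f[0]*sgn>target: return x
        x+=dx
    return None
E
python3 - <<'E'
from step import *
F0=np.load("F0.npy")+[.3,0,0]; np.save("F0b.npy",F0)
print(press(.0122,.0001,.0130,0.,.0378,F0,4.0,-1))
E
```

```text
0.0122 [-1.2204 -0.6721  0.0862] [12.1171 -0.0191 37.7824] 21.65
0.0123 [-0.8186 -0.5397  0.1487] [12.2399 -0.0565 37.8078] 22.12
0.0124 [-1.1141 -0.5062  0.2809] [12.3253 -0.0551 37.7683] 22.58
0.0125 [-1.4836 -0.5852  0.6225] [12.4212 -0.0423 37.7829] 23.05
0.0126 [-1.6622 -0.3306  0.3503] [12.515  -0.0213 37.7698] 23.52
0.0127 [-1.8122 -0.4912  0.1047] [12.5733 -0.0525 37.7701] 23.98
0.0128 [-2.2718 -0.5533  0.2653] [12.6744 -0.0165 37.7865] 24.45
0.0129 [-2.8639 -0.8639  0.2782] [12.7328 -0.0357 37.7624] 24.92
0.013 [-3.2581 -0.7862  1.2707] [12.8132 -0.0126 37.7652] 25.38
None
```

Run:
```python
from step import *
F0=np.load("F0b.npy")
x=press(.0133,.0003,.0145,0.,.0378,F0,5.6,-1); print(x)
robot.pause(.4); print(F(10)-F0,pos(),robot.current_eef_rot(),robot.current_time_s())
wgrab("press2")
```

```text
0.0133 [-4.8181 -0.9251  2.073 ] [12.9371 -0.0321 37.7439] 25.85
0.0136 [-5.6471 -0.647   2.4816] [12.9762 -0.0586 37.7309] 26.32
0.0136
[-5.5477 -1.0272  2.8419] [12.9888 -0.028  37.735 ] [-179.9856    0.0685  -15.7652] 27.05
```

View pics/press2.png

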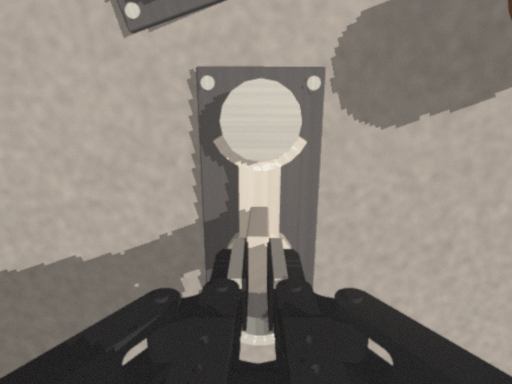

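Run:
```python
from rel import *
np.set_printoptions(precision=4,suppress=True)
a=cv2.imread("pics/over1.png",0); 
for nm in ("press1","press2"):
    b=cv2.imread(f"pics/{nm}.png",0)
    for (x0,y0,x1,y1) in ((208,132,226,158),(292,132,310,158),(236,164,284,180)):
        r=cv2.matchTemplate(cv2.resize(b[y0-6:y1+6,x0-6:x1+6],None,fx=8,fy=8,interpolation=cv2.INTER_CUBIC),cv2.resize(a[y0:y1,x0:x1],None,fx=8,fy=8,interpolation=cv2.INTER_CUBIC),cv2.TM_CCOEFF_NORMED)
        _,v,_,l=cv2.minMaxLoc(r); print(nm,(x0,y0),(l[0]/8-6,l[1]/8-6),v)
q=np.load("plate.npy"); e=np.array([np.cos(q[2]),np.sin(q[2])]); n=np.array([-e[1],e[0]])
im=cv2.imread("pics/press2.png",0); pose=np.load("pics/press2.npy")
P,N=arc(0,0,.02,0,360,.022,120); B,f=fit2(im,P,N,pose,q[:2]+.072*e)
d=B-pose[0][:2]; print("boss rel tool",d@e*1e3,d@n*1e3,f)
c=im[60:190,190:330]; cv2.imwrite("pics/press2c.png",cv2.resize(c,None,fx=4.5,fy=4.5,interpolation=cv2.INTER_CUBIC))
```

```text
press1 (208, 132) (-0.625, 0.0) 0.8703352212905884
press1 (292, 132) (-0.125, -0.25) 0.9042922854423523
press1 (236, 164) (-0.125, 0.0) 0.981513500213623
press2 (208, 132) (0.875, 0.25) 0.837570071220398
press2 (292, 132) (0.75, 0.75) 0.9107829332351685
press2 (236, 164) (0.75, 1.125) 0.9816439747810364
boss rel tool 58.78784103447309 -0.08649774813226056 -37.16170883178711
```

View pics/press2c.png

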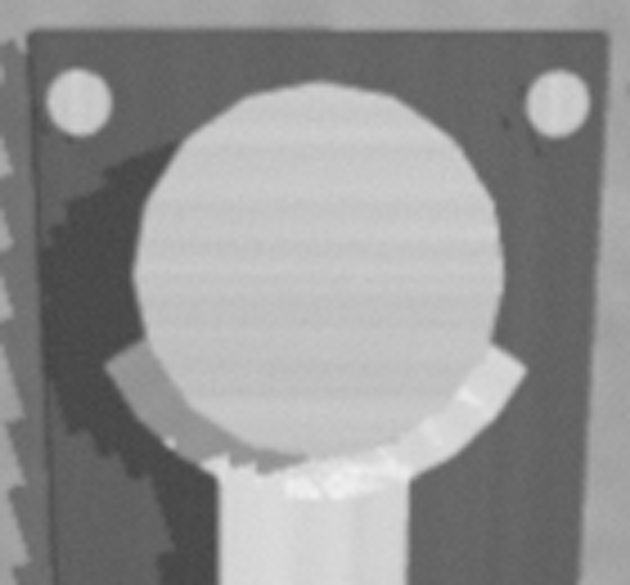

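```bash
python3 - <<'E'
from step import *
F0=np.load("F0b.npy")
x=press(.0139,.0001,.0139,-.0001,.0379,F0,6.5,-1); robot.pause(.4); print(F(5)-F0,pos())
# retreat
robot.line_to(T(.008,-.0001,.0381),[180,0,yaw],velocity=.02); robot.pause(.2); print(F(8),pos())
robot.line_to(T(-.006,0,.0381),[180,0,yaw],velocity=.03); robot.pause(.3)
f=F(10); np.save("F1.npy",f); print("free",f,pos(),robot.current_eef_rot(),robot.current_time_s())
wgrab("mid1")
E
python3 - <<'E'
import sys; sys.path.insert(0,'.')
import os; os.chdir('.')
from rel import *
relative("mid1",ov="mid1o")
a=cv2.imread("pics/over1.png",0); b=cv2.imread("pics/mid1.png",0)
for (x0,y0,x1,y1) in ((208,132,226,158),(292,132,310,158),(236,164,284,180)):
        r=cv2.matchTemplate(cv2.resize(b[y0-6:y1+6,x0-6:x1+6],None,fx=8,fy=8,interpolation=cv2.INTER_CUBIC),cv2.resize(a[y0:y1,x0:x1],None,fx=8,fy=8,interpolation=cv2.INTER_CUBIC),cv2.TM_CCOEFF_NORMED)
        _,v,_,l=cv2.minMaxLoc(r); print((x0,y0),(l[0]/8-6,l[1]/8-6),v)
E
```

```text
0.0139 [-6.1325 -0.4213  2.7988] [13.0259 -0.0427 37.7747] 27.57
[-6.044  -0.402   2.9323] [13.0203 -0.048  37.7796]
[-0.1246 -0.0803 -1.6275] [ 8.047  -0.1081 38.0831]
free [-0.0082 -0.1166 -1.3719] [-5.9866 -0.0341 38.096 ] [179.9978  -0.0006 -15.759 ] 30.2917
boss [ 0.57338273 -0.22413554] -58.41712951660156 jaw [ 0.55618264 -0.21975653] -51.9589729309082 rel plate frame x,y mm 17.742918607198494 0.4557500895367198 jaw in tool (np.float64(59.93551216551103), np.float64(-0.44280094625851557)) boss off pred [-0.30351067  0.05922031]
(208, 132) (0.25, 0.0) 0.9916417598724365
(292, 132) (0.125, 0.0) 0.9983022809028625
(236, 164) (0.0, 0.125) 0.980812668800354
```

View pics/mid1.png

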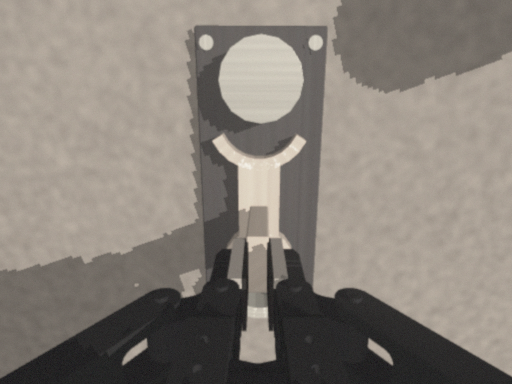

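Run:
```python
from step import *
F0=np.load("F1.npy")
robot.line_to(T(-.0112,0,.0379),[180,0,yaw],velocity=.02); robot.pause(.2); print(F(5)-F0,pos())
x=press(-.0117,-.0002,-.0140,0.,.0379,F0,5.6,1); print(x)
if x: robot.pause(.5); print(F(8)-F0,pos(),robot.current_eef_rot(),robot.current_time_s())
```

```text
[-0.1836 -0.6095 -0.0282] [-11.2098  -0.1304  37.9132]
-0.0117 [ 1.075  -0.8349 -0.1027] [-11.3634  -0.1168  38.02  ] 31.58
-0.0119 [ 2.2736 -1.023   0.0793] [-11.4702  -0.1129  38.108 ] 32.05
-0.0121 [ 2.6976 -1.0531  0.9903] [-11.6014  -0.0948  38.1328] 32.52
-0.0123 [ 4.3317 -1.1367  1.7004] [-11.7512  -0.1675  38.1386] 32.98
-0.0125 [ 4.5659 -1.2074  1.78  ] [-11.826   -0.1521  38.1806] 33.45
-0.0127 [ 4.9507 -1.3104  1.6816] [-11.8844  -0.1625  38.2301] 33.92
-0.0129 [ 5.2296 -1.1614  1.1756] [-11.9346  -0.1733  38.2571] 34.38
-0.0131 [ 5.4984 -1.5564  1.6118] [-11.9968  -0.1411  38.2862] 34.85
-0.0133 [ 5.5907 -1.5161  1.4837] [-12.0209  -0.1257  38.3456] 35.32
-0.0135 [ 5.7772 -0.8518  1.2574] [-12.0572  -0.1763  38.3707] 35.78
-0.013500000000000005
[ 5.8938 -1.5127  1.3798] [-12.0873  -0.151   38.3851] [179.9663  -0.1653 -15.7483] 36.55
```

Run:
```python
from step import *
F0=np.load("F1.npy")
press(-.0135,-.0001,-.0135,-.0004,.0379,F0,20,1)
robot.pause(.4); print(F(6)-F0,pos()); wgrab("cove1")
robot.line_to(T(-.0120,-.0004,.0376),[180,0,yaw],velocity=.01); robot.pause(.2); print("eased",F(6)-F0,pos())
for z in (.0373,.0370,.0367,.0364):
    robot.line_to(T(-.0120,-.0004,z),[180,0,yaw],velocity=.01); robot.pause(.15); f=F(6,.02)-F0; print(z,f,pos(),robot.current_time_s())
    if f[2]>2.5: break
```

```text
-0.0135 [ 5.599  -1.2284  1.2759] [-12.0754  -0.2712  38.342 ] 37.02
[ 5.8179 -1.0067  1.7369] [-12.0741  -0.2885  38.3502]
eased [ 5.0871 -0.9027  2.5498] [-11.7545  -0.3214  37.7337]
0.0373 [ 5.1686 -0.3509  2.9189] [-11.7774  -0.3921  37.3873] 38.8667
```

View pics/cove1.png

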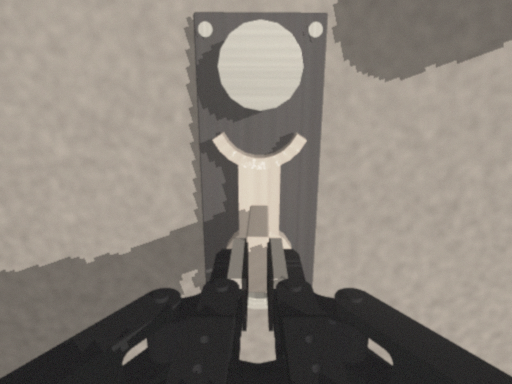

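Run:
```python
from step import *
import rel
F0=np.load("F1.npy")
robot.line_to(T(-.0115,-.0004,.0371),[180,0,yaw],velocity=.01); robot.pause(.25); print(F(6)-F0,pos(),robot.current_eef_rot())
wgrab("pre"); rel.relative("cove1"); rel.relative("pre",ov="preo")
```

```text
[ 4.1495 -0.8011  4.4227] [-11.5678  -0.4894  37.1235] [179.9936   0.0069 -15.7567]
boss [ 0.5733 -0.2241] -58.73755645751953 jaw [ 0.5506 -0.2185] -50.99125671386719 rel plate frame x,y mm 23.42691334704626 0.7698880554182795 jaw in tool (np.float64(60.290789180440655), np.float64(-0.5223166289605656)) boss off pred [-0.3495  0.0732]
boss [ 0.5733 -0.2241] -58.47433090209961 jaw [ 0.5506 -0.2183] -52.884178161621094 rel plate frame x,y mm 23.42107563053203 0.5838041693193354 jaw in tool (np.float64(59.777282389841844), np.float64(-0.10489078463258082)) boss off pred [-0.3589  0.0886]
```

View pics/preo.png

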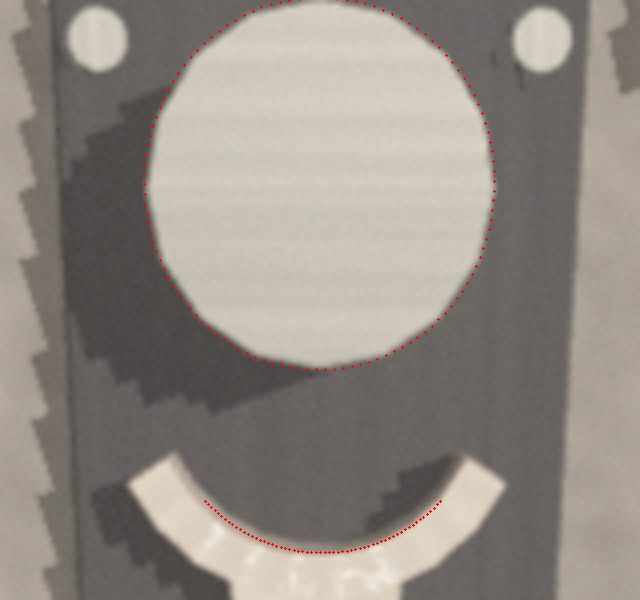

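Run:
```python
from step import *
import rel
F0=np.load("F1.npy")
for y in (-.0008,-.0012):
    robot.line_to(T(-.0120,y,.0376),[180,0,yaw],velocity=.01); robot.pause(.25); print(F(8)-F0,pos(),robot.current_time_s())
    nm=f"y{int(-y*1e4)}"; wgrab(nm); rel.relative(nm)
```

```text
[ 4.9565 -0.3319  1.9528] [-11.8695  -0.4568  37.418 ] 40.3833
boss [ 0.5733 -0.2241] -58.52726745605469 jaw [ 0.5507 -0.2186] -52.86772155761719 rel plate frame x,y mm 23.218286239094056 0.8709983233022416 jaw in tool (np.float64(60.280873015281266), np.float64(-0.451275151260249)) boss off pred [-0.3612  0.0832]
[ 5.0539 -0.138   2.2299] [-11.8463  -0.5785  37.4261] 41.2
boss [ 0.5734 -0.2241] -58.74323272705078 jaw [ 0.5507 -0.2188] -52.039466857910156 rel plate frame x,y mm 23.266642076898755 1.0301950356206242 jaw in tool (np.float64(60.22981319914591), np.float64(-0.4604571199129799)) boss off pred [-0.332   0.1108]
```

```bash
python3 - <<'E'
from step import *
import rel
F0=np.load("F1.npy")
press(-.0132,-.0001,-.0132,-.0012,.0376,F0,20,1); robot.pause(.5); print(F(6)-F0,pos())
robot.line_to(T(-.0112,-.0009,.0371),[180,0,yaw],velocity=.01); robot.pause(.25); print(F(6)-F0,pos(),robot.current_time_s())
fingers.gripper_to(.35); robot.pause(.2); print(F(4),pos())
wgrab("rel1"); rel.relative("rel1",zoff=.0311)
robot.line_to(T(-.0112,-.0009,.16),velocity=.1); robot.pause(.1)
robot.line_to(T(-.035,0,.15),[180,0,yaw],velocity=.1); robot.pause(.3)
wgrab("fin"); print(robot.current_time_s())
E
python3 - <<'E'
import os,sys; os.chdir('.'); sys.path.insert(0,'.')
from fit import *
im=cv2.imread("pics/fin.png")[:,:,::-1]; pose=np.load("pics/fin.npy"); q=np.load("plate.npy"); e=np.array([np.cos(q[2]),np.sin(q[2])]);n=np.array([-e[1],e[0]])
g=cv2.cvtColor(np.ascontiguousarray(im),cv2.COLOR_RGB2GRAY)
P,N=arc(.072,0,.02,0,360,.022,120)
parts=[(P,N,1,1)]
qp,s=fit(g,plateparts(),q,pose); print("plate",qp,s)
lp=[( *[a for a in leafparts(.006)[1][:2]],1,1)]
P,N=arc(-.02,0,.02,70,115,.014,20); lp.append((P,N,.5,1)); P,N=arc(-.02,0,.02,245,290,.014,20); lp.append((P,N,.5,1))
ql,s=fit(g,lp,np.r_[q[:2]-.012*e,q[2]],pose,steps=((.001,.01),(.0005,.01)))
d=ql[:2]-qp[:2]; print("leaf in plate",d@e*1e3,d@n*1e3,np.degrees(ql[2]-qp[2]),s)
overlay(im,lp+plateparts(),ql,pose,"fino",(180,30,340,230),f=3)
E
```

```text
-0.0132 [6.2226 0.3519 1.7876] [-12.1292  -0.5713  37.6562] 41.73
[ 6.6553 -0.0788  2.1634] [-12.1141  -0.5698  37.6761]
[2.933  0.6119 3.8762] [-11.5195  -0.7293  36.9955] 43.2417
[-0.0562 -0.1033  0.1908] [-11.3082  -0.8708  37.0735]
boss [ 0.5733 -0.2241] -58.54283905029297 jaw [ 0.5509 -0.218 ] -54.01371765136719 rel plate frame x,y mm 23.26266047665627 0.256850075338291 jaw in tool (np.float64(59.68157624861299), np.float64(0.62350650960737)) boss off pred [-0.3475  0.1089]
46.2
plate [ 0.50439132 -0.20456366 -0.2763228 ] -93.02276611328125
leaf in plate -11.379529737079393 0.1916744591751731 0.5193992574181316 -109.99282836914062
```

View pics/fin.png

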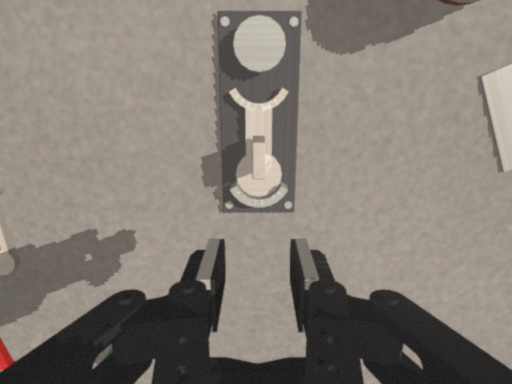

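View pics/fino.png

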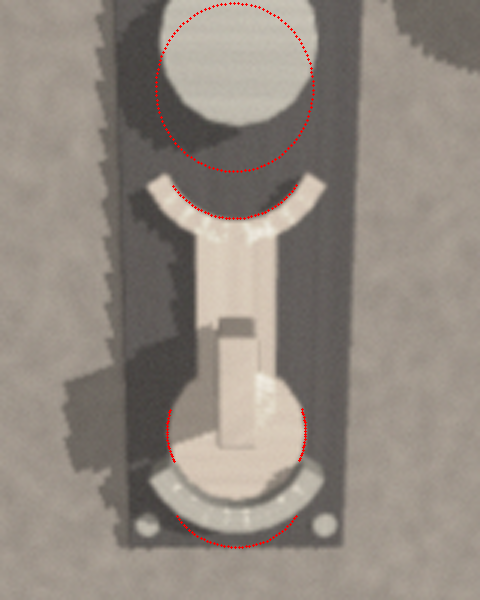

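Run:
```python
from h import *
robot.line_to(list(robot.current_tool_pos()[:2])+[.25],velocity=.15)
im=vision.grab_frame("side"); cv2.imwrite("pics/side9.png",im[:,:,::-1]); print(robot.current_time_s())
```

```text
47.0667
```

View pics/side9.png

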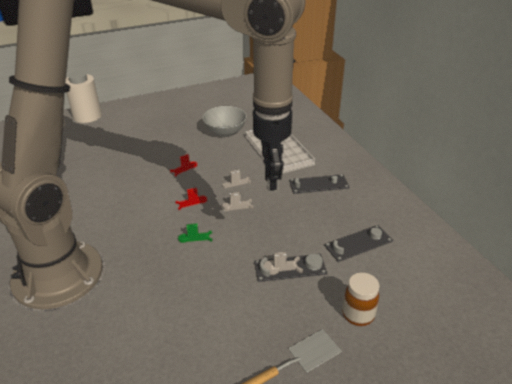

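The picture shows the large leaf lying on the nearest plate at about (280, 265). The small and medium leaves, at (237, 180) and (237, 203), are where they started, and so are the bystanders.

```bash
python3 -c "
from station import workorder,robot
print(workorder.close_job(),robot.current_time_s())"
```

```text
the job is handed in; nothing more can be done
the job is handed in; nothing more can be done
```

The large leaf is lying flat on the nearest plate, seated in its cove, and the job is handed in. My last clock reading before that was about 47 s of the 72 s allowed. No verdict was reported.

- **Which leaf:** The nearest plate measured radius 20 mm, so it takes leaf_large. The outline fits for the leaf and the plate agreed to within a few tenths of a millimetre.
- **Boss press:** I pressed the jaw home with about 6 N for roughly 1.5 s. The leaf origin was estimated at plate x 12 to 12.5 mm.
- **Cove press:** I drew the round end into the cove and held it at 5 to 6.7 N. The side force was about 1 N at first, so I shifted the leaf about 0.5 mm sideways until it was close to zero.
- **Release:** I lowered the leaf onto the base, eased the force off and let go.

**Last checks:**
- **Leaf on the plate:** The final camera fit put the leaf at plate x -11.4 mm, y +0.2 mm and 0.5° out of line.
- **Rest of the bench:** The small and medium leaves, the red and green look-alikes and the bystanders looked unmoved. The gripper was clear of everything.

**Disagreements:**
- **Lengthwise position:** The camera reads about 0.6 mm short of home in the cove and about 0.5 mm past home on the boss. That looks like a constant camera offset and is within the limits.
- **First boss approach:** The force stop tripped on vertical contact with the plate base at low force, so I redid that approach in small steps.

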